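# Ballast the splash shield, kick its stand down and hold it upright

## Robot

A 6-joint arm with a two-finger parallel gripper is mounted at the origin on the work surface. World frame = base frame: x ahead of the robot, y to its left, z up, the work surface at z = 0. Lengths are in mm, angles in degrees, forces in N, time in s.
With the tool pointing down it reaches from about 350 to 850 mm from the base axis. Payload 8.1 kg.
Tool frame: the origin (TCP) lies between the finger pads; the fingertips stand 19 mm ahead of it and the grasp point (between the pads) is the TCP (nose_length is the distance from the TCP to the fingertips, in mm); y points along the fingers, x is the direction in which the jaws open and shut, and the axes are right-handed (so a half turn about y gives the same grasp; the last joint's range is limited). The gripper opens to 85 mm and grips with 20 to 120 N. Pads are 22 mm wide; open, the fingers measure 114 mm over their backs; the gripper's body (76 mm by 85 mm) begins 54 mm behind the grasp point. The pads swing forward as they close: fully open they stand 13 mm farther back than shut.
Start: joints at [-69.866, 7.471, 85.268, -0, 87.261, -4.893], TCP at [253.845, -543.662, 250.292] pointing down, gripper open.
Joint ranges: [-169.43, 169.43], [-51.17, 129.36], [1.28, 143.12], [-76.62, 256.62], [0, 156.53], [-152.29, 152.29]. Speed limits (degrees/s): [136.94, 136.94, 159.86, 180, 180, 180].

## Interface

Orientations are given as [roll, pitch, yaw] about the fixed x, y, z axes, in that order (R = Rz(yaw) Ry(pitch) Rx(roll)).
In Python, from bench import sense, snapshot, camera_info, hand_in, nose_length gives the robot as it stands.
- The arm moves only by the tool arm_command, never from a script. Its argument "commands" is a list of rows, each a list of 3 entries, a list of its own where there are three numbers: the opening in per cent of the stroke, from 0 (shut) to 100 (fully open), then the shift along the world's x, y, z in units of 30 mm (1.0 is 30 mm), then the turn, a rotation vector about the world's x, y, z in degrees. A call has 1 to 5 rows; each row shifts and turns the pose as measured when the row begins; what a row does not reach is not made up. A row lasts 1/12 s, in which the tool goes at most 41.7 mm and 7.16 degrees, less where a joint would pass 70% of its speed; a pose out of reach is approached as far as the arm can. A call is refused whole if a number of a shift passes 1 or a number of a turn 7.16, either way. A call with a gripper value outside its range is refused whole. The fingers move at their own pace and stop on an object; "force" is the grip in N (left out, the last holds). Time passes only in rows, so rows that do not move let the fingers close. It gives the time, the measured TCP pose, the force and the opening at its end, in the units of the state.
- sense(): the state, without advancing time (a new reading comes with each control period).
- snapshot(name): name is "scene" or "side" or "wrist"; returns the picture (480x640x3 uint8, blue, green, red); there is no depth.
- camera_info(name): a dict with "fx", "fy", "cx", "cy" (pixels), "rvec" (rotation vector, rad) and "tvec" (3), from world to camera coordinates, as OpenCV has them; the wrist camera has in their place "hand_eye" (4x4, takes a point from camera to tool coordinates, whose origin is the TCP and whose axes are the tool frame's). Camera axes: x right, y down, z forward; pixel columns grow to the right and rows downward; lengths in mm; the calibration is good to about 2 mm. A picture is of the moment at which its call begins: read the wrist's pose just before it. camera_info takes no time and is no camera call.
- hand_in(): hands the job in, once; it reports no verdict.
The state is a dict: "time": time; "joint_pos": joint angles; "qd": joint speeds; "joint_efforts": joint torques, N m; "tool_pos": TCP position; "tcp_rot": TCP orientation; "ft_force": force on the tool from outside, world axes, zero at the start; "wrist_torque": the same for the moment, N m; "finger_gap": finger opening in mm.
Only numpy, scipy, OpenCV 4.12 (cv2) and the standard library are available. Lean on these libraries where they do the work, as an engineer would, in place of code of your own. Each camera call takes 0.05 s, during which the arm holds its last target. There are 200 camera calls.

## Task

Get the splash shield ready for its clamp: stack the deep grey case and then the flat one squarely on the case already on the stand's foot, as ballast, then flip the kickstand at the stand's left end over backwards until it is fully down. Then grip the shield by its top rail, bring it upright and finish while still holding it there, because it tips over if let go. Do not shove the stand along the bench, and leave the other things alone.

Things in the scene. Friction and masses are not known exactly. Their poses are not given: they have to be found in the camera images.
- foot: The steel foot of the splash shield stand, a loose grey plate 12 mm thick, 1.8 kg, standing on the bench. Origin on its underside; x points from the robot's side towards the back of the stand, y to the stand's left, z up. Its deck (x -157 to -13 mm, y -120 to 30 mm) carries the column of cases; behind that a crossbar plate (x -17 to 67 mm, y -130 to 200 mm) carries the shield and the kickstand.
- case_base: Closed grey instrument case, 90 (x) x 60 (y) x 35 (z) mm, 0.6 kg, already lying on the deck of the foot, about 100 mm in front of and 45 mm to the right of the foot's origin, long side roughly along the foot's x: the bottom of the column. Origin at the centre of its underside.
- case_deep: Loose closed grey instrument case, the deeper of the two on the bench: 90 (x) x 60 (y) x 45 (z) mm, 0.35 to 0.65 kg. Origin at the centre of its underside; flat top and bottom, so it can be taken across its 60 mm width. Either end may point forward.
- case_flat: Loose closed grey instrument case, the flatter of the two on the bench: 90 (x) x 60 (y) x 28 (z) mm, 0.25 to 0.45 kg. Origin at the centre of its underside; taken like the deep one.
- shield: The splash shield: clear panel in an aluminium frame, 0.55 kg, hinged at its lower edge on the foot. Origin on the hinge line (20 mm behind and 30 mm above the foot's origin); its z runs up the shield to the top rail, y along the hinge. Two side posts 14 mm wide (at y = -100 and +100 mm) carry the rail; panel up to 177 mm from the hinge line, open between panel and rail.
- shield_hinge (a joint): Lean of the shield in rad: 0 = upright (square to the foot), positive = leaning back, away from the robot. It rests leaning back at its stop, 0.28, and can lean forward to -0.15. The hinge is almost free: from upright it falls to either side unless it is held.
- rail_mid (a point): Middle of the shield's top rail, a round bar 18 mm across, lying along the foot's y, 250 mm long, 220 mm from the hinge line. Clear below the rail's axis for 43 mm between the side posts.
- kickstand (a joint): Turn of the kickstand in rad: 0 = stowed, standing up and leaning 0.35 rad towards the robot (foot's -x) against its stop; 0.35 = straight up; 2.06 = fully down at its stop, pointing back, rubber toe at the bench behind the foot. Only its weight holds it (0.13 kg, light damping): past straight up it falls down by itself in under 2 s, before that it falls back.
- kick_tip (a point): Rubber toe of the kickstand, 22 mm across, at the free end of a steel rod 14 mm across, 150 mm from its pivot. The leg swings in the plane of the foot's x and z.
- kick_pivot (a point): Pivot of the kickstand, on the foot's left end at x = 0, y = 187 mm, 35 mm above the bench; its axis is the foot's y.
- amber_bottle: Bystander: amber glass bottle with a black cap, 60 mm across, 150 mm high. Leave it where it is.
- white_jar: Bystander: white plastic jar, 68 mm across, 85 mm high. Leave it where it is.
- beaker: Bystander: open glass beaker, 68 mm across, 85 mm high. Leave it where it is.
- carton: Bystander: plain cardboard carton, 60 x 90 x 50 mm high. Leave it where it is.
- screwdriver: Bystander: screwdriver lying on the bench. Leave it where it is.
- dish: Bystander: open white plastic tray, 100 x 70 x 20 mm high. Leave it where it is.
- wash_bottle: Bystander: white plastic bottle with a blue cap, 64 mm across, 170 mm high. Leave it where it is.
There are look-alikes about, which are no part of the job. Leave any blue or pink look-alike of the case_deep alone. What is shaped like the case_flat but orange or turquoise is not meant.

How it is judged:
By the outcome, as a careful person would: the job done as asked, in the order asked, and still so for the second after the job is handed in, while the arm keeps its last pose, push and grip.
It also fails if it takes over 72 s, if anything falls off the work surface, if the arm or the gripper's body presses on something with over 40 N, if the wrist force passes 120 N, or if a joint passes its speed limit or range.

## Working session

There is one attempt and no reset: what is moved stays moved. The work goes in short steps, Python scripts to look and compute and a tool call to move; the robot and the scene stay as the last step left them, time stands still between calls to the robot, and variables do not carry over. Pictures are saved under pics/ and viewed, about 8 in all and at most 12, crops included, and the job is handed in when it is done.

Besides the shell and the picture viewer there is one more tool, called after "Emit:" as name(argument=value, ...) on one line, values as JSON. arm_command: Moves the arm, as the interface text tells. Its arguments: {"type":"object","properties":{"commands":{"type":"array"},"force":{"type":"number"}},"required":["commands"]}

```bash
mkdir -p pics; ls; python3 - <<'E'
from bench import *
import cv2,numpy as np
for n in("scene","side","wrist"):
    cv2.imwrite(f"pics/{n}0.png",snapshot(n)); print(n,camera_info(n))
print(sense(),nose_length)
E
```

```text
pics
scene {'fx': 524.1313880348637, 'fy': 524.1313880348637, 'cx': 310.9986935243884, 'cy': 238.28600211430847, 'rvec': array([ 2.15852658,  0.90267612, -0.37311721]), 'tvec': array([-378.13336664, -100.83944383, 1536.0682167 ])}
side {'fx': 568.8649649247811, 'fy': 568.8649649247811, 'cx': 316.08120506136726, 'cy': 246.14083327962393, 'rvec': array([ 0.6909269 , -2.4256309 ,  1.38742959]), 'tvec': array([ 419.29374022,  253.96484854, 1496.16027416])}
wrist {'fx': 372.4888749532268, 'fy': 372.4888749532268, 'cx': 321.4778251740145, 'cy': 240.52927705544536, 'hand_eye': array([[ 9.99999888e-01,  1.98516279e-04, -4.29584748e-04,
        -4.73629901e-01],
       [ 4.69530047e-04, -3.02829031e-01,  9.53044782e-01,
        -1.23741795e+02],
       [ 5.91041706e-05, -9.53044877e-01, -3.02829091e-01,
         7.84564610e+01],
       [ 0.00000000e+00,  0.00000000e+00,  0.00000000e+00,
         1.00000000e+00]])}
{'time': 0.15, 'joint_pos': array([-6.98657664e+01,  7.50550203e+00,  8.53158577e+01,  6.36047342e-04,
        8.72604191e+01, -4.89339805e+00]), 'qd': array([-0.02078748, -0.16277239, -0.20530021, -0.0669833 , -0.03235315,
        0.01533474]), 'joint_efforts': array([ 9.12609175e-04, -5.70063794e+01, -5.01157880e+01, -1.80039201e-04,
        9.56588628e-03,  5.09723634e-05]), 'tool_pos': array([ 253.71764641, -543.28165864,  249.47317015]), 'tcp_rot': array([-8.99923911e+01,  8.14265769e-02, -6.49723938e+01]), 'ft_force': array([0.16705592, 0.30134483, 0.08253211]), 'wrist_torque': array([ 0.00339308, -0.00823305, -0.03605286]), 'finger_gap': 85.22835737834941} 19.0
```

View pics/scene0.png

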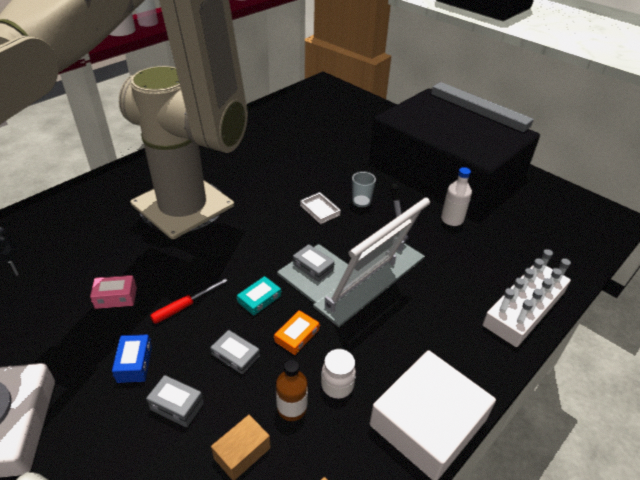

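View pics/side0.png

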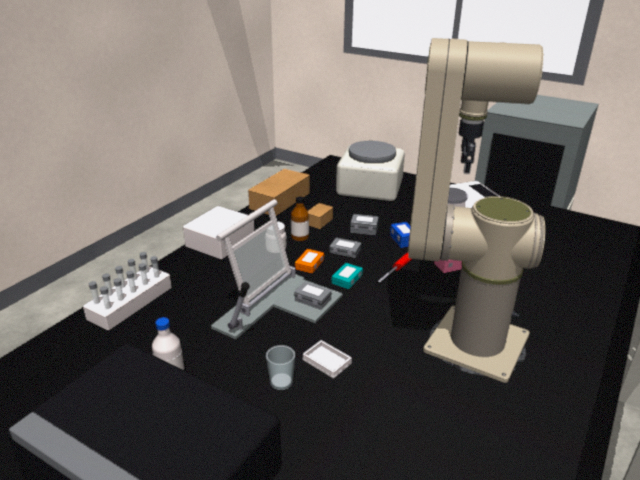

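```bash
cat > h.py <<'E'
import cv2,numpy as np
from scipy.spatial.transform import Rotation as Ro
from bench import *
def ray(n,uv,s=None):
    c=camera_info(n); d=np.array([(uv[0]-c['cx'])/c['fx'],(uv[1]-c['cy'])/c['fy'],1.])
    if n=='wrist':
        T=c['hand_eye'];R=Ro.from_euler('xyz',s['tcp_rot'],degrees=True).as_matrix()
        return s['tool_pos']+R@T[:3,3], R@T[:3,:3]@d
    R=cv2.Rodrigues(c['rvec'])[0]; return -R.T@c['tvec'],R.T@d
def onz(n,uv,z,s=None):
    o,d=ray(n,uv,s); return o+d*(z-o[2])/d[2]
def proj(n,P,s=None):
    c=camera_info(n);P=np.atleast_2d(P).astype(float)
    if n=='wrist':
        T=c['hand_eye'];R=Ro.from_euler('xyz',s['tcp_rot'],degrees=True).as_matrix()
        q=((P-s['tool_pos'])@R-T[:3,3])@T[:3,:3]
    else: q=P@cv2.Rodrigues(c['rvec'])[0].T+c['tvec']
    return np.c_[c['fx']*q[:,0]/q[:,2]+c['cx'],c['fy']*q[:,1]/q[:,2]+c['cy']]
def tri(a,b):
    (o1,d1),(o2,d2)=a,b
    t=np.linalg.lstsq(np.c_[d1,-d2],o2-o1,rcond=None)[0]
    p,q=o1+t[0]*d1,o2+t[1]*d2; return (p+q)/2,np.linalg.norm(p-q)
def box(x,y,yaw,z,L,W,H):
    c,s=np.cos(np.radians(yaw)),np.sin(np.radians(yaw))
    return np.array([[x+c*a-s*b,y+s*a+c*b,z+h] for h in(0,H) for a,b in((L/2,W/2),(L/2,-W/2),(-L/2,-W/2),(-L/2,W/2))])
E
python3 - <<'E'
from h import *
I=cv2.imread('pics/scene0.png');S=cv2.imread('pics/side0.png')
def crop(im,x,y,w=100,h=75): return cv2.resize(im[y:y+h,x:x+w],(400,300),interpolation=cv2.INTER_CUBIC)
A=np.vstack([np.hstack([crop(I,140,360),crop(I,190,320)]),np.hstack([crop(I,270,190,160,120),crop(S,210,200,160,120)])])
cv2.imwrite('pics/c1.png',A)
for n,uv,z in(('scene',(175,395),45),('side',(364,220),45),('scene',(236,347),28),('side',(345,245),28),('scene',(314,258),47),('side',(313,291),47)): print(n,uv,onz(n,uv,z))
E
```

```text
scene (175, 395) [ 538.69558204 -383.26375955   45.        ]
side (364, 220) [ 528.1194029  -378.48720141   45.        ]
scene (236, 347) [ 522.78147444 -219.33456629   28.        ]
side (345, 245) [ 514.13530902 -217.73553736   28.        ]
scene (314, 258) [460.47022956  83.01310184  47.        ]
side (313, 291) [450.8457653   84.39465104  47.        ]
```

View pics/c1.png

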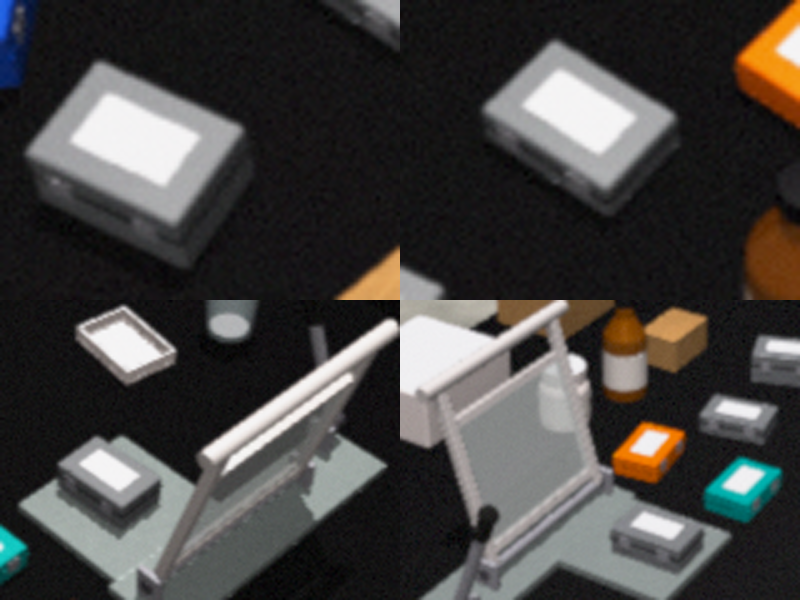

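```bash
python3 - <<'E'
from h import *
q={'deep':([(165,375.5),(201.25,392),(184.5,417),(146.75,398)],45),'flat':([(228.75,330),(259.5,349.5),(241.75,367.5),(211,347.5)],28),'base':([(310,244.8),(334,262),(318,276),(293.2,260)],47)}
for k,(c,z) in q.items():
    P=np.array([onz('scene',u,z) for u in c]); print(k,P.mean(0),[np.round(np.linalg.norm(P[i]-P[i-1])) for i in range(4)],[np.round(np.degrees(np.arctan2(*(P[i]-P[i-1])[1::-1]))) for i in range(4)])
for u in((278,272),(320,244.8),(424,256),(336,320)): print('foot',u,onz('scene',u,12))
print('foot side',onz('side',(342,294.8),12))
a,e=tri(ray('scene',(354,252)),ray('side',(274,203.2)));b,f=tri(ray('scene',(427.2,201.2)),ray('side',(221.2,235.2)));print('rail',a,e,b,f,np.linalg.norm(a-b),np.degrees(np.arctan2(*(b-a)[1::-1])))
E
```

```text
deep [ 538.26033016 -384.59356538   45.        ] [np.float64(57.0), np.float64(87.0), np.float64(58.0), np.float64(89.0)] [np.float64(109.0), np.float64(20.0), np.float64(-69.0), np.float64(-161.0)]
flat [ 524.19270847 -222.85102784   28.        ] [np.float64(58.0), np.float64(88.0), np.float64(57.0), np.float64(87.0)] [np.float64(100.0), np.float64(9.0), np.float64(-82.0), np.float64(-170.0)]
base [466.13588108  76.31584972  47.        ] [np.float64(70.0), np.float64(86.0), np.float64(63.0), np.float64(81.0)] [np.float64(98.0), np.float64(-1.0), np.float64(-85.0), np.float64(-176.0)]
foot (278, 272) [408.31099157   7.65140403  12.        ]
foot (320, 244.8) [411.8362172  156.23115536  12.        ]
foot (424, 256) [631.40395091 322.2723328   12.        ]
foot (336, 320) [6.15130442e+02 8.75258736e-02 1.20000000e+01]
foot side [395.33504039  13.26831947  12.        ]
rail [637.35494348   6.88366668 241.67250166] 6.594623259181901 [643.6267833  241.14889473 245.99127539] 12.651722206861162 234.38896061552535 88.46642143406336
```

Emit:
arm_command(commands=[[100, [1, 0.6, 0], [0, 0, 0]], [100, [1, 0.6, 0], [0, 0, 0]], [100, [1, 0.6, 0], [0, 0, -2]], [100, [1, 0.6, 0], [0, 0, -3]], [100, [1, 0.6, 0], [0, 0, 0]]], force=50)

```text
time: 0.57
tool_pos: [401.0, -453.3, 247.2]
tcp_rot: [-90.2, 0.3, -70.9]
ft_force: [0.2, -0.5, 0.4]
finger_gap: 85.4
```

Emit:
arm_command(commands=[[100, [1, 0.6, 0], [0, 0, 0]], [100, [1, 0.5, 0], [0, 0, 0]], [100, [1, 0.5, 0], [0, 0, 0]], [100, [0.6, 0.3, 0], [0, 0, 0]], [100, [0, 0, 0], [0, 0, 0]]])

```text
time: 0.98
tool_pos: [518.3, -387.1, 245.0]
tcp_rot: [-90.1, 0.5, -70.6]
ft_force: [0.7, 0.9, -0.1]
finger_gap: 85.6
```

```bash
python3 - <<'E'
from h import *
s=sense();print(s['time'],s['tool_pos'],s['tcp_rot'])
cv2.imwrite('pics/w1.png',snapshot('wrist'))
E
```

```text
0.9833 [ 518.26700274 -387.05702844  244.96213216] [-90.14141907   0.45858964 -70.63838081]
```

View pics/w1.png

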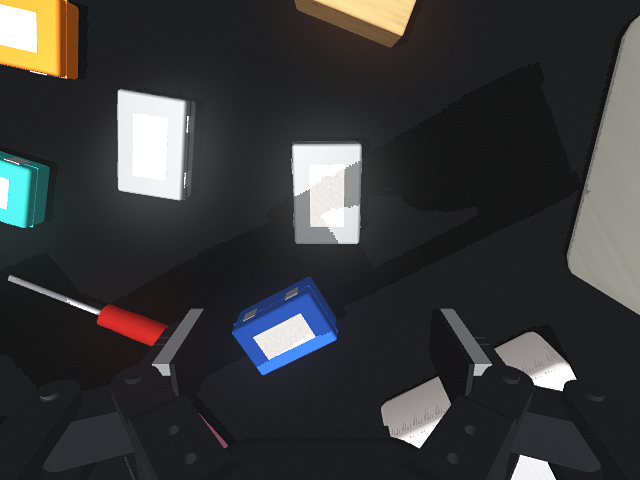

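```bash
cat >> h.py <<'E'
def quad(n,c,z,s=None):
    P=np.array([onz(n,u,z,s) for u in c]); r=[]
    for i in range(4):
        d=P[i]-P[i-1]; r.append((round(np.linalg.norm(d)),round(np.degrees(np.arctan2(d[1],d[0])),1)))
    print(P.mean(0).round(1),r)
E
python3 - <<'E'
from h import *
s=sense()
quad('wrist',[(292,143),(361,143),(360,243),(294,243)],45,s)
quad('wrist',[(118,90),(187,99),(184,200),(118,190)],28,s)
E
```

```text
[ 533.5 -384.4   45. ] [(89, np.float64(19.1)), (58, np.float64(-70.6)), (88, np.float64(-159.4)), (60, np.float64(109.5))]
[ 519.6 -224.    28. ] [(87, np.float64(9.8)), (59, np.float64(-77.7)), (89, np.float64(-168.8)), (61, np.float64(100.6))]
```

Emit:
arm_command(commands=[[100, [0.5, 0.1, -1], [0, 0, 0]], [100, [0, 0, -1], [0, 0, 0]], [100, [0, 0, -1], [0, 0, 0]], [100, [0, 0, -1], [0, 0, 0]], [100, [0, 0, -1], [0, 0, 0]]])

```text
time: 1.45
tool_pos: [533.0, -391.2, 100.6]
tcp_rot: [-89.8, -0.5, -70.7]
ft_force: [0.8, -0.1, 0.3]
finger_gap: 85.5
```

Emit:
arm_command(commands=[[100, [0, 0.23, -0.9], [0, 0, 0]], [100, [0, 0, -0.9], [0, 0, 0]], [100, [0, 0, -0.8], [0, 0, 0]], [100, [0, 0, 0], [0, 0, 0]]])

```text
time: 1.78
tool_pos: [522.9, -384.0, 10.4]
tcp_rot: [-90.3, 0.1, -71.0]
ft_force: [-1.8, 0.4, -0.6]
finger_gap: 85.8
```

Emit:
arm_command(commands=[[100, [0.33, 0, 0.4], [0, 0, 0]], [100, [0, 0, 0], [0, 0, 0]]])

```text
time: 1.95
tool_pos: [530.5, -384.7, 22.5]
tcp_rot: [-90.4, 0.3, -71.1]
ft_force: [0.3, -0.7, 1.1]
finger_gap: 85.4
```

Emit:
arm_command(commands=[[60, [0.1, 0, 0], [0, 0, 0]], [40, [0, 0, 0], [0, 0, 0]], [40, [0, 0, 0], [0, 0, 0]], [40, [0, 0, 0], [0, 0, 0]], [40, [0, 0, 0], [0, 0, 0]]])

```text
time: 2.37
tool_pos: [537.4, -388.1, 31.1]
tcp_rot: [-90.1, -0.2, -71.1]
ft_force: [-0.1, 0.2, -6.8]
finger_gap: 59.3
```

Emit:
arm_command(commands=[[40, [0, 0, 0], [0, 0, 0]], [40, [0, 0, 0], [0, 0, 0]]])

```text
time: 2.53
tool_pos: [537.1, -387.8, 30.6]
tcp_rot: [-90.2, -0.2, -71.1]
ft_force: [-0.1, -0.5, -6.3]
finger_gap: 59.1
```

```bash
python3 - <<'E'
from h import *
s=sense();print(s['time'],s['tool_pos'],s['tcp_rot'],s['qd'],s['ft_force'])
cv2.imwrite('pics/w2.png',snapshot('wrist'))
s=sense();print(s['time'],s['tool_pos'],s['tcp_rot'],s['qd'],s['ft_force'])
E
```

```text
2.5333 [ 537.05163317 -387.80181659   30.63681866] [-90.17948489  -0.15921191 -71.10624175] [ 0.08192586  0.10918502  0.51291413 -0.0876401   0.00682899 -0.05066288] [-0.05626237 -0.51584358 -6.27822458]
2.5833 [ 536.92263028 -387.64723907   30.42087003] [-90.19174335  -0.137106   -71.10395434] [-0.01839265  0.27076035  0.19243783 -0.02359052  0.00631636  0.03632651] [ 0.33884271 -0.06109973 -5.71364284]
```

View pics/w2.png

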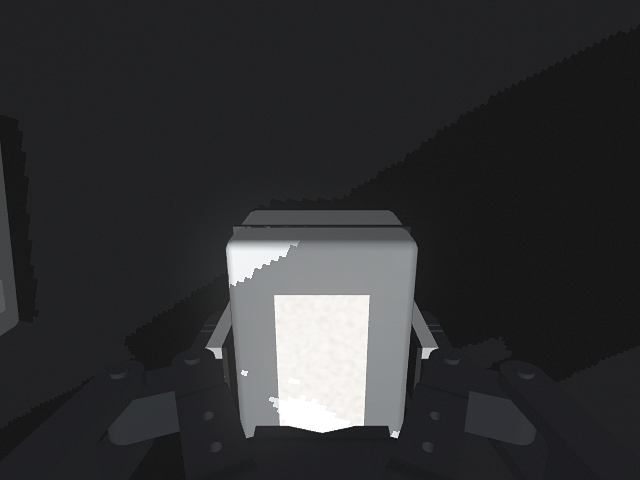

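```bash
python3 - <<'E'
from h import *
s=sense()
R=Ro.from_euler('xyz',s['tcp_rot'],degrees=True).as_matrix()
for z in(45,48,51,54):
    a,b=onz('wrist',(227,243),z,s),onz('wrist',(417,243),z,s); m=R.T@((a+b)/2-s['tool_pos']); print(z,np.linalg.norm(a-b),m, 'centre off tool z',m[2]-45)
E
```

```text
45 58.47467822069228 [ -0.43506679 -14.72404587  42.95491159] centre off tool z -2.0450884065642967
48 56.863842026808214 [ -0.4383421  -17.72734686  43.93136333] centre off tool z -1.0686366688910525
51 55.25300583292415 [ -0.4416174  -20.73064784  44.90781507] centre off tool z -0.09218493121769455
54 53.64216963904014 [ -0.4448927  -23.73394883  45.88426681] centre off tool z 0.8842668064555781
```

Emit:
arm_command(commands=[[40, [0, 0, 1], [0, 0, 0]], [40, [-0.5, 1, 1], [0, 0, -3]], [40, [-0.5, 1, 1], [0, 0, -5]], [40, [-0.5, 1, 1], [0, 0, -5]], [40, [-0.5, 1, 1], [0, 0, -5]]], force=60)

```text
time: 3.0
tool_pos: [473.3, -272.3, 163.9]
tcp_rot: [-90.9, 0.7, -89.9]
ft_force: [-0.0, -0.2, -5.1]
finger_gap: 59.2
```

Emit:
arm_command(commands=[[40, [-0.3, 1, 0.5], [0, 0, -2]], [40, [0, 1, 0], [0, 0, 0]], [40, [0, 1, 0], [0, 0, 0]], [40, [0, 1, 0], [0, 0, 0]], [40, [0, 1, 0], [0, 0, 0]]])

```text
time: 3.42
tool_pos: [462.9, -118.9, 188.1]
tcp_rot: [-90.2, 0.3, -92.7]
ft_force: [0.5, 0.3, -5.5]
finger_gap: 58.9
```

Emit:
arm_command(commands=[[40, [-0.5, 1, 0.2], [0, 0, 0]], [40, [-0.5, 1, 0.2], [0, 0, 0]], [40, [-0.5, 1, 0.2], [0, 0, 0]], [40, [-0.5, 0.6, 0], [0, 0, 0]], [40, [0, 0, 0], [0, 0, 0]]])

```text
time: 3.83
tool_pos: [398.1, -1.1, 205.2]
tcp_rot: [-90.3, 0.5, -92.5]
ft_force: [-0.9, 0.1, -7.2]
finger_gap: 59.0
```

```bash
python3 - <<'E'
from h import *
s=sense();print(s['time'],s['tool_pos'],s['tcp_rot'])
cv2.imwrite('pics/w3.png',snapshot('wrist'))
np.save('s3.npy',np.r_[s['tool_pos'],s['tcp_rot']])
E
```

```text
3.8333 [398.07974755  -1.14895286 205.2306862 ] [-90.29873419   0.47868516 -92.45221926]
```

View pics/w3.png

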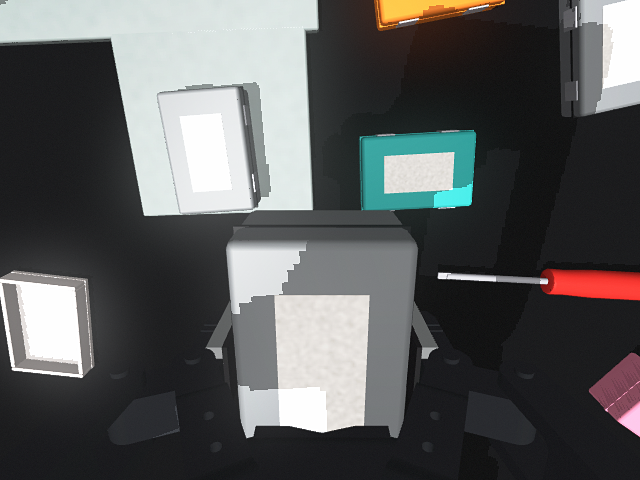

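```bash
python3 - <<'E'
from h import *
v=np.load('s3.npy');s=dict(tool_pos=v[:3],tcp_rot=v[3:])
quad('wrist',[(158,95),(242,86),(254,205),(178,213)],47,s)
quad('wrist',[(143,215),(112,38),(306,30),(313,211)],12,s)
for u in((143,215),(313,211),(318,30),(112,38),(0,43)): print(onz('wrist',u,12,s))
E
```

```text
[457.5  82.5  47. ] [(86, np.float64(0.2)), (60, np.float64(-86.9)), (85, np.float64(-180.0)), (60, np.float64(93.7))]
[472.8  82.3  12. ] [(149, np.float64(89.1)), (139, np.float64(-1.1)), (148, np.float64(-90.5)), (140, np.float64(179.3))]
[404.26409522 158.03745252  12.        ]
[401.80292023   8.70568034  12.        ]
[541.56347594  -2.03499801  12.        ]
[543.1530135  155.26902568  12.        ]
[543.58913949 242.3193703   12.        ]
```

Emit:
arm_command(commands=[[40, [0.5, 0.7, 0], [0, 0, 1.5]], [40, [0.5, 0.7, 0], [0, 0, 1.5]], [40, [0.5, 0.7, 0], [0, 0, 0]], [40, [0.5, 0.6, -0.5], [0, 0, 0]], [40, [0, 0, -0.5], [0, 0, 0]]])

```text
time: 4.3
tool_pos: [464.9, 79.6, 178.7]
tcp_rot: [-89.5, 0.3, -89.5]
ft_force: [0.2, -0.0, -6.8]
finger_gap: 59.1
```

Emit:
arm_command(commands=[[40, [0, 0, -0.8], [0, 0, 0]], [40, [0, 0, -0.8], [0, 0, 0]], [40, [0, 0, -0.5], [0, 0, 0]], [40, [0, 0, 0], [0, 0, 0]]])

```text
time: 4.63
tool_pos: [465.9, 78.8, 110.0]
tcp_rot: [-89.7, 0.2, -89.4]
ft_force: [-0.9, 0.4, -7.0]
finger_gap: 59.2
```

Emit:
arm_command(commands=[[40, [-0.2, 0.1, -0.4], [0, 0, 0]], [40, [0, 0, -0.3], [0, 0, 0]], [40, [0, 0, 0], [0, 0, 0]], [40, [0, 0, 0], [0, 0, 0]]])

```text
time: 4.97
tool_pos: [461.0, 79.8, 88.8]
tcp_rot: [-89.7, 0.2, -89.5]
ft_force: [0.5, 0.1, -5.6]
finger_gap: 59.0
```

Emit:
arm_command(commands=[[40, [-0.05, 0.1, -0.2], [0, 0, 0]], [40, [0, 0, -0.1], [0, 0, 0]], [40, [0, 0, 0], [0, 0, 0]], [40, [0, 0, 0], [0, 0, 0]]])

```text
time: 5.3
tool_pos: [462.3, 82.6, 82.3]
tcp_rot: [-89.4, 0.2, -89.6]
ft_force: [0.8, 1.0, -6.2]
finger_gap: 59.1
```

Emit:
arm_command(commands=[[40, [0, 0, -0.05], [0, 0, 0]], [40, [0, 0, 0], [0, 0, 0]]])

```text
time: 5.47
tool_pos: [463.0, 82.6, 81.5]
tcp_rot: [-89.3, 0.2, -89.6]
ft_force: [-1.2, 0.2, -6.4]
finger_gap: 58.9
```

Emit:
arm_command(commands=[[40, [-0.1, 0, -0.05], [0, 0.7, 0]], [40, [0, 0, -0.05], [0, 0, 0]], [40, [0, 0, 0], [0, 0, 0]]])

```text
time: 5.72
tool_pos: [460.2, 82.7, 78.8]
tcp_rot: [-90.0, 0.2, -89.6]
ft_force: [-0.0, -0.3, -6.9]
finger_gap: 59.0
```

Emit:
arm_command(commands=[[40, [0, 0, -0.05], [0, 0, 0]], [40, [0, 0, 0], [0, 0, 0]]])

```text
time: 5.88
tool_pos: [460.1, 82.7, 77.1]
tcp_rot: [-90.0, 0.2, -89.6]
ft_force: [-0.8, 0.5, -6.5]
finger_gap: 59.2
```

Emit:
arm_command(commands=[[40, [0, 0, -0.05], [0, 0, 0]], [40, [0, 0, 0], [0, 0, 0]]])

```text
time: 6.05
tool_pos: [460.3, 82.7, 75.6]
tcp_rot: [-90.0, 0.2, -89.6]
ft_force: [-0.4, -0.0, -7.1]
finger_gap: 58.9
```

Emit:
arm_command(commands=[[40, [0, 0, -0.05], [0, 0, 0]], [40, [0, 0, 0], [0, 0, 0]]])

```text
time: 6.22
tool_pos: [460.8, 82.7, 75.8]
tcp_rot: [-90.0, 0.2, -89.6]
ft_force: [0.9, 0.3, -5.7]
finger_gap: 59.5
```

Emit:
arm_command(commands=[[40, [-0.03, 0, -0.08], [0, 0, 0]], [40, [0, 0, 0], [0, 0, 0]]])

```text
time: 6.38
tool_pos: [461.6, 82.8, 76.0]
tcp_rot: [-89.8, 0.2, -89.6]
ft_force: [-0.3, -0.2, -7.0]
finger_gap: 59.2
```

Emit:
arm_command(commands=[[40, [0, 0, -0.05], [0, 0, 0]], [40, [0, 0, 0], [0, 0, 0]]])

```text
time: 6.55
tool_pos: [462.4, 82.9, 75.5]
tcp_rot: [-89.7, 0.2, -89.6]
ft_force: [-2.7, -0.8, -2.8]
finger_gap: 59.0
```

Emit:
arm_command(commands=[[40, [-0.1, 0, 0.03], [0, 0.3, 0]], [40, [0, 0, -0.03], [0, 0, 0]], [40, [0, 0, 0], [0, 0, 0]]])

```text
time: 6.8
tool_pos: [458.9, 82.9, 75.4]
tcp_rot: [-90.0, 0.2, -89.6]
ft_force: [-0.1, -0.3, -1.3]
finger_gap: 59.5
```

Emit:
arm_command(commands=[[75, [0, 0, 0], [0, 0, 0]], [85, [0, 0, 0], [0, 0, 0]], [100, [0, 0, 0], [0, 0, 0]], [100, [0, 0, 0], [0, 0, 0]], [100, [0, 0, 0.3], [0, 0, 0]]])

```text
time: 7.22
tool_pos: [459.1, 82.9, 83.7]
tcp_rot: [-90.0, 0.2, -89.6]
ft_force: [-0.2, -0.1, -0.4]
finger_gap: 85.1
```

Emit:
arm_command(commands=[[100, [0, 0, 1], [0, 0, 0]], [100, [0, 0, 1], [0, 0, 0]], [100, [0, 0, 1], [0, 0, 0]], [100, [-0.8, -1, 1], [0, 0, 0]], [100, [-0.8, -1, 1], [0, 0, 0]]])

```text
time: 7.63
tool_pos: [414.7, 33.5, 226.8]
tcp_rot: [-90.5, 0.2, -89.3]
ft_force: [0.6, -1.4, 0.9]
finger_gap: 85.5
```

Emit:
arm_command(commands=[[100, [-0.3, -0.3, 0], [0, 0, 0]], [100, [0, 0, 0], [0, 0, 0]]])

```text
time: 7.8
tool_pos: [406.5, 21.3, 235.5]
tcp_rot: [-89.9, 0.1, -89.4]
ft_force: [-1.0, -0.3, 0.4]
finger_gap: 85.4
```

```bash
python3 - <<'E'
from h import *
s=sense();print(s['time'],s['tool_pos'],s['tcp_rot'])
cv2.imwrite('pics/w4.png',snapshot('wrist'))
np.save('s4.npy',np.r_[s['tool_pos'],s['tcp_rot']])
E
```

```text
7.8 [406.45413847  21.34671257 235.46875585] [-8.98604978e+01  7.85191345e-02 -8.93839833e+01]
```

View pics/w4.png

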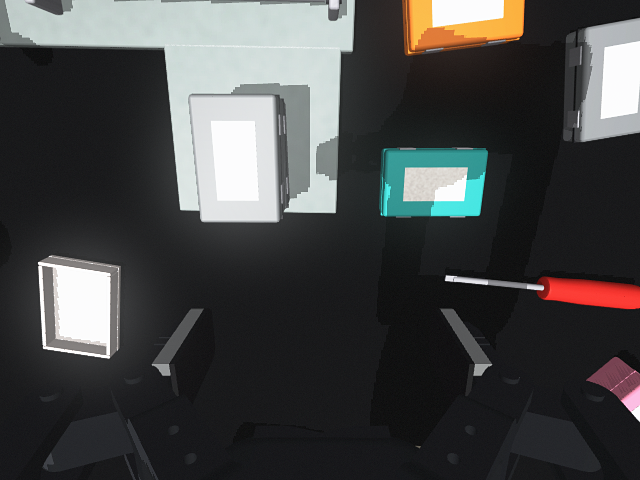

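```bash
python3 - <<'E'
from h import *
v=np.load('s4.npy');s=dict(tool_pos=v[:3],tcp_rot=v[3:])
quad('wrist',[(189,95),(278,95),(278,221),(202,221)],92,s)
quad('wrist',[(180,211),(165,46),(341,51),(336,213)],12,s)
for u in((354,51),(0,46)):print(onz('wrist',u,12,s))
s3=np.load('s3.npy')
B=box(457.5,82.5,0.5,12,90,60,35); D=box(457.5,82.5,0.4,47,90,60,45)
print(proj('wrist',B,s).round(),proj('wrist',D,s).round())
E
```

```text
[458.1  82.7  92. ] [(87, np.float64(0.8)), (60, np.float64(-89.4)), (87, np.float64(178.6)), (56, np.float64(90.6))]
[473.1  82.4  12. ] [(149, np.float64(89.9)), (142, np.float64(-0.8)), (148, np.float64(-90.9)), (140, np.float64(179.6))]
[542.52706636  -3.28731792  12.        ]
[543.2104795  294.49996423  12.        ]
[[219. 100.]
 [288. 101.]
 [290. 202.]
 [227. 202.]
 [208.  98.]
 [284.  98.]
 [287. 210.]
 [217. 210.]] [[208.  98.]
 [284.  98.]
 [287. 210.]
 [217. 210.]
 [188.  93.]
 [278.  94.]
 [282. 224.]
 [201. 223.]]
```

Emit:
arm_command(commands=[[100, [0.4, -1, 0], [0, 0, 3]], [100, [0.5, -1, 0], [0, 0, 3]], [100, [0.5, -1, 0], [0, 0, 3]], [100, [0.5, -1, 0], [0, 0, 0]], [100, [0.5, -1, 0], [0, 0, 0]]])

```text
time: 8.27
tool_pos: [483.1, -125.8, 236.2]
tcp_rot: [-89.5, 0.3, -79.4]
ft_force: [0.8, 0.7, -0.7]
finger_gap: 85.2
```

Emit:
arm_command(commands=[[100, [0.5, -1, 0], [0, 0, 0]], [100, [0.5, -1, 0], [0, 0, 0]], [100, [0.2, -0.8, 0], [0, 0, 0]], [100, [0, 0, 0], [0, 0, 0]]])

```text
time: 8.6
tool_pos: [524.3, -216.3, 231.3]
tcp_rot: [-89.6, 0.4, -79.5]
ft_force: [0.8, -0.6, 0.5]
finger_gap: 85.4
```

```bash
python3 - <<'E'
from h import *
s=sense();print(s['time'],s['tool_pos'],s['tcp_rot'])
im=snapshot('wrist');cv2.imwrite('pics/w5.png',im)
P=proj('wrist',box(519.6,-224,9.8,0,90,60,28),s);print(P.round())
g=cv2.cvtColor(im,cv2.COLOR_BGR2GRAY);sat=cv2.cvtColor(im,cv2.COLOR_BGR2HSV)[...,1]
for th in(60,90,120,150):
    m=((g>th)&(sat<60)).astype(np.uint8);n,l,st,ce=cv2.connectedComponentsWithStats(m)
    c=P[4:].mean(0).astype(int);k=l[c[1],c[0]]
    r=cv2.minAreaRect(np.argwhere(l==k)[:,::-1].astype(np.float32));b=cv2.boxPoints(r);print(th,r);quad('wrist',b,28,s)
E
```

```text
8.6 [ 524.29865869 -216.33155377  231.29906077] [-89.61771971   0.41643039 -79.49138852]
[[300. 167.]
 [364. 168.]
 [360. 258.]
 [300. 257.]
 [298. 171.]
 [367. 172.]
 [362. 268.]
 [299. 267.]]
60 ((329.0, 216.0), (98.0, 70.0), 90.0)
[ 522.3 -221.2   28. ] [(91, np.float64(9.3)), (61, np.float64(-79.4)), (91, np.float64(-167.6)), (66, np.float64(100.7))]
90 ((328.5, 217.0), (96.0, 69.0), 90.0)
[ 521.4 -220.9   28. ] [(89, np.float64(9.3)), (60, np.float64(-79.4)), (89, np.float64(-167.6)), (65, np.float64(100.7))]
120 ((328.0, 218.0), (94.0, 68.0), 90.0)
[ 520.4 -220.7   28. ] [(88, np.float64(9.3)), (59, np.float64(-79.4)), (87, np.float64(-167.6)), (64, np.float64(100.7))]
150 ((325.9056701660156, 217.0275115966797), (93.03791046142578, 62.97340774536133), 89.01223754882812)
[ 521.  -218.6   28. ] [(87, np.float64(10.2)), (55, np.float64(-78.5)), (86, np.float64(-166.9)), (59, np.float64(101.7))]
```

Emit:
arm_command(commands=[[100, [-0.1, -0.2, -1], [0, 0, 0]], [100, [0, 0, -1], [0, 0, 0]], [100, [0, 0, -1], [0, 0, 0]], [100, [0, 0, -1], [0, 0, 0]], [100, [0, 0, -1], [0, 0, 0]]])

```text
time: 9.07
tool_pos: [527.7, -217.6, 82.2]
tcp_rot: [-89.0, 0.2, -79.4]
ft_force: [-0.0, -0.1, 0.7]
finger_gap: 85.4
```

Emit:
arm_command(commands=[[100, [0, 0, -0.6], [0, 0, 0]], [100, [0, 0, -0.4], [0, 0, 0]], [100, [0, 0, 0], [0, 0, 0]]])

```text
time: 9.32
tool_pos: [522.4, -209.5, 40.3]
tcp_rot: [-89.6, 0.8, -79.2]
ft_force: [0.1, -0.1, -0.1]
finger_gap: 85.8
```

Emit:
arm_command(commands=[[100, [-0.05, -0.4, 0], [0, 0, 0]], [100, [0, 0, 0], [0, 0, 0]]])

```text
time: 9.48
tool_pos: [520.5, -219.2, 39.1]
tcp_rot: [-89.8, 1.0, -79.1]
ft_force: [0.0, -0.9, 0.5]
finger_gap: 85.8
```

Emit:
arm_command(commands=[[100, [0, 0, -0.4], [0, 0, 0]], [100, [0, 0, -0.1], [0, 0, 0]], [100, [0, 0, 0], [0, 0, 0]]])

```text
time: 9.73
tool_pos: [523.0, -220.3, 26.1]
tcp_rot: [-89.5, 0.8, -79.1]
ft_force: [0.3, 0.8, 0.2]
finger_gap: 85.2
```

Emit:
arm_command(commands=[[100, [-0.05, -0.03, -0.13], [-0.9, 0.3, 0]], [100, [0, 0, 0], [0, 0, 0]], [100, [0, 0, 0], [0, 0, 0]]])

```text
time: 9.98
tool_pos: [522.3, -221.8, 23.1]
tcp_rot: [-89.9, -0.2, -79.1]
ft_force: [0.1, 0.7, 0.1]
finger_gap: 85.3
```

Emit:
arm_command(commands=[[60, [0, 0, 0], [0, 0, 0]], [40, [0, 0, 0], [0, 0, 0]], [40, [0, 0, 0], [0, 0, 0]], [40, [0, 0, 0], [0, 0, 0]], [40, [0, 0, 0], [0, 0, 0]]])

```text
time: 10.4
tool_pos: [522.8, -221.8, 24.1]
tcp_rot: [-89.9, -0.3, -79.1]
ft_force: [-0.6, -0.9, -2.1]
finger_gap: 58.9
```

```bash
python3 - <<'E'
from h import *
cv2.imwrite('pics/w6.png',snapshot('wrist'))
s=sense();print(s['time'],s['tool_pos'],s['tcp_rot'],s['ft_force'],s['finger_gap'])
E
```

```text
10.45 [ 522.84051221 -221.80777174   24.08951298] [-89.86136983  -0.25677026 -79.12876904] [-0.30020437  0.91961724 -0.82002508] 58.44024941605393
```

View pics/w6.png

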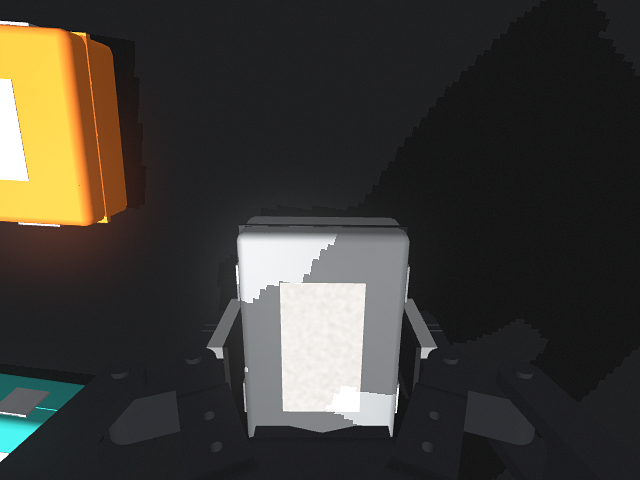

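```bash
python3 - <<'E'
from h import *
s=sense()
R=Ro.from_euler('xyz',s['tcp_rot'],degrees=True).as_matrix()
for z in(28,30):
    a,b=onz('wrist',(237.5,234),z,s),onz('wrist',(409,234),z,s); m=R.T@((a+b)/2-s['tool_pos']); print(z,np.linalg.norm(a-b),m, 'centre off tool z',m[2]-45)
E
```

```text
28 57.623813742761826 [-0.09942333 -3.80817123 42.49209662] centre off tool z -2.5079033812004212
30 56.66356437818212 [-0.10859535 -5.80679381 43.0890901 ] centre off tool z -1.9109099041045
```

Emit:
arm_command(commands=[[40, [0, 0, 1], [0, 0, 0]], [40, [0, 0, 1], [0, 0, 0]], [40, [0, 0, 1], [0, 0, 0]], [40, [0, 0.5, 1], [0, 0, -2]], [40, [-0.2, 1, 1], [0, 0, -3]]], force=60)

```text
time: 10.87
tool_pos: [507.7, -175.9, 166.2]
tcp_rot: [-90.9, 0.4, -84.4]
ft_force: [0.6, 0.8, -2.6]
finger_gap: 58.6
```

Emit:
arm_command(commands=[[40, [-0.2, 1, 0.3], [0, 0, -3]], [40, [-0.2, 1, 0], [0, 0, -2.5]], [40, [-0.2, 1, 0], [0, 0, 0]], [40, [-0.2, 1, 0], [0, 0, 0]], [40, [-0.2, 1, 0], [0, 0, 0]]])

```text
time: 11.28
tool_pos: [479.5, -23.3, 184.7]
tcp_rot: [-90.2, 0.2, -90.7]
ft_force: [-0.0, -0.1, -3.4]
finger_gap: 58.4
```

Emit:
arm_command(commands=[[40, [-0.2, 1, 0], [0, 0, 0]], [40, [-0.2, 1, 0], [0, 0, 0]], [40, [-0.2, 0.7, 0], [0, 0, 0]], [40, [0, 0, 0], [0, 0, 0]]])

```text
time: 11.62
tool_pos: [457.2, 66.0, 183.2]
tcp_rot: [-90.3, 0.3, -90.6]
ft_force: [0.1, -0.2, -2.3]
finger_gap: 58.9
```

Emit:
arm_command(commands=[[40, [0.05, 0.5, -0.4], [0, 0.3, 1]], [40, [0, 0, -0.6], [0, 0, 0]], [40, [0, 0, -0.3], [0, 0, 0]], [40, [0, 0, 0], [0, 0, 0]], [40, [0, 0, 0], [0, 0, 0]]])

```text
time: 12.03
tool_pos: [457.4, 82.4, 142.3]
tcp_rot: [-90.7, 0.3, -89.3]
ft_force: [-0.4, 0.2, -3.5]
finger_gap: 58.5
```

Emit:
arm_command(commands=[[40, [0.06, 0, -0.3], [0, -0.7, 0]], [40, [0, 0, -0.3], [0, 0, 0]], [40, [0, 0, 0], [0, 0, 0]], [40, [0, 0, 0], [0, 0, 0]]])

```text
time: 12.37
tool_pos: [460.2, 80.4, 125.3]
tcp_rot: [-89.9, 0.3, -89.5]
ft_force: [0.3, 0.6, -2.8]
finger_gap: 58.6
```

Emit:
arm_command(commands=[[40, [0, 0, -0.08], [0, 0, 0]], [40, [0, 0, 0], [0, 0, 0]]])

```text
time: 12.53
tool_pos: [460.6, 79.9, 123.6]
tcp_rot: [-89.9, 0.3, -89.5]
ft_force: [-0.8, -0.3, -4.1]
finger_gap: 59.0
```

Emit:
arm_command(commands=[[40, [-0.04, 0.1, -0.1], [0, 0, 0]], [40, [0, 0, 0], [0, 0, 0]], [40, [0, 0, -0.05], [0, 0, 0]], [40, [0, 0, 0], [0, 0, 0]]])

```text
time: 12.87
tool_pos: [460.1, 83.2, 119.9]
tcp_rot: [-89.8, 0.3, -89.5]
ft_force: [0.3, 0.2, -3.5]
finger_gap: 58.8
```

Emit:
arm_command(commands=[[40, [0, 0, -0.05], [0, 0, 0]], [40, [0, 0, 0], [0, 0, 0]]])

```text
time: 13.03
tool_pos: [460.2, 83.4, 118.5]
tcp_rot: [-89.8, 0.3, -89.5]
ft_force: [-0.4, 0.2, -3.7]
finger_gap: 58.6
```

Emit:
arm_command(commands=[[40, [0, 0, -0.05], [0, 0, 0]], [40, [0, 0, 0], [0, 0, 0]]])

```text
time: 13.2
tool_pos: [460.2, 83.4, 116.9]
tcp_rot: [-89.8, 0.3, -89.5]
ft_force: [-0.5, -0.5, -3.8]
finger_gap: 59.0
```

Emit:
arm_command(commands=[[40, [0, -0.02, -0.05], [0, 0, 0]], [40, [0, 0, 0], [0, 0, 0]]])

```text
time: 13.37
tool_pos: [461.0, 82.9, 116.6]
tcp_rot: [-89.7, 0.3, -89.5]
ft_force: [0.6, 0.2, -3.5]
finger_gap: 58.6
```

Emit:
arm_command(commands=[[40, [0, 0, -0.04], [0, 0, 0]], [40, [0, 0, 0], [0, 0, 0]]])

```text
time: 13.53
tool_pos: [461.5, 82.9, 116.5]
tcp_rot: [-89.6, 0.3, -89.5]
ft_force: [0.1, -0.5, -3.6]
finger_gap: 58.9
```

Contact (same x-drift signature). Re-centre in x, settle, release.

Emit:
arm_command(commands=[[40, [-0.08, 0, 0.02], [0, 0.4, 0]], [40, [0, 0, -0.05], [0, 0, 0]], [40, [0, 0, 0], [0, 0, 0]]])

```text
time: 13.78
tool_pos: [459.3, 82.7, 116.4]
tcp_rot: [-90.0, 0.3, -89.5]
ft_force: [-0.2, 0.4, -3.0]
finger_gap: 58.8
```

Emit:
arm_command(commands=[[40, [-0.03, 0, -0.04], [0, 0, 0]], [40, [0, 0, 0], [0, 0, 0]]])

```text
time: 13.95
tool_pos: [459.5, 82.6, 116.4]
tcp_rot: [-89.9, 0.2, -89.5]
ft_force: [0.1, 0.3, -2.7]
finger_gap: 58.7
```

Emit:
arm_command(commands=[[75, [0, 0, 0], [0, 0, 0]], [85, [0, 0, 0], [0, 0, 0]], [100, [0, 0, 0], [0, 0, 0]], [100, [0, 0, 0], [0, 0, 0]], [100, [0, 0, 0.3], [0, 0, 0]]])

```text
time: 14.37
tool_pos: [458.6, 82.6, 123.8]
tcp_rot: [-90.0, 0.3, -89.5]
ft_force: [-0.6, 0.0, 0.6]
finger_gap: 85.4
```

Emit:
arm_command(commands=[[100, [0, 0, 1], [0, 0, 0]], [100, [0, 0, 1], [0, 0, 0]], [100, [-0.5, 0.5, 1], [0, 0, 0]], [100, [-0.8, 1, 1], [0, 0, 0]], [100, [-0.8, 1, 0.8], [0, 0, 0]]])

```text
time: 14.78
tool_pos: [397.4, 148.2, 264.1]
tcp_rot: [-90.5, 0.1, -89.9]
ft_force: [0.9, 0.7, 0.0]
finger_gap: 85.9
```

Emit:
arm_command(commands=[[0, [0, 0.5, 0], [0, 0, 0]], [0, [0, 0, 0], [0, 0, 0]]])

```text
time: 14.95
tool_pos: [396.8, 167.8, 272.8]
tcp_rot: [-89.9, 0.4, -89.8]
ft_force: [0.6, 0.6, -0.3]
finger_gap: 63.8
```

```bash
python3 - <<'E'
from h import *
s=sense();print(s['time'],s['tool_pos'],s['tcp_rot'])
cv2.imwrite('pics/w7.png',snapshot('wrist'))
np.save('s7.npy',np.r_[s['tool_pos'],s['tcp_rot']])
E
```

```text
14.95 [396.84235926 167.7964248  272.80990005] [-89.87314053   0.42474732 -89.77475035]
```

View pics/w7.png

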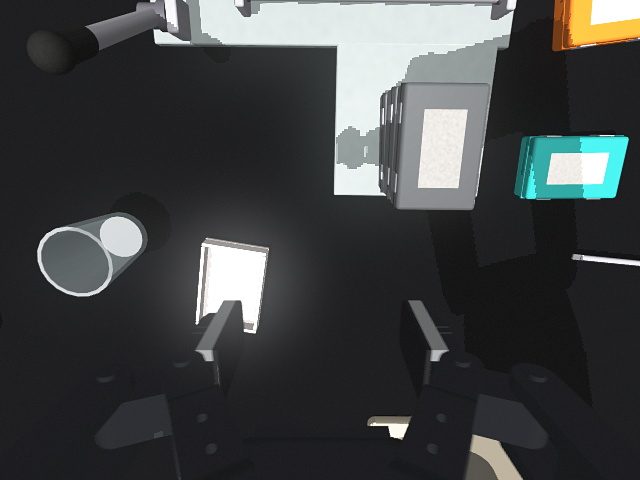

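```bash
python3 - <<'E'
from h import *
v=np.load('s7.npy');s=dict(tool_pos=v[:3],tcp_rot=v[3:])
quad('wrist',[(402,82),(490,83),(475,210),(396,209)],120,s)
for z in (174,176,178):print('tip',onz('wrist',(50,53),z,s))
print('beaker',onz('wrist',(75,261),85,s),onz('wrist',(123,237),2,s))
print('foot',[onz('wrist',u,12,s).round(1) for u in((334,195),(337,46),(155,45),(508,48))])
print(proj('wrist',box(458.1,82.7,.4,92,90,60,28),s).round())
E
```

```text
[457.1  84.3 120. ] [(89, np.float64(1.0)), (60, np.float64(-90.4)), (89, np.float64(-179.3)), (60, np.float64(89.6))]
tip [510.4556271  317.57189294 174.        ]
tip [510.13503609 316.22824723 176.        ]
tip [509.81444507 314.88460151 178.        ]
beaker [355.63296242 391.39420738  85.        ] [352.83809328 391.56519959   2.        ]
foot [array([403.2, 157.7,  12. ]), array([543. , 156.9,  12. ]), array([543.4, 326.5,  12. ]), array([541.8,  -1.7,  12. ])]
[[398.  84.]
 [477.  84.]
 [464. 201.]
 [391. 201.]
 [405.  80.]
 [493.  80.]
 [477. 209.]
 [397. 209.]]
```

Emit:
arm_command(commands=[[0, [0.4, 1, 0], [0, 0, 0]], [0, [0.4, 1, 0], [0, 0, 0]], [0, [0.4, 1, 0], [0, 0, 0]], [0, [0.4, 1, 0], [0, 0, 0]], [0, [0.4, 0.8, 0], [0, 0, 0]]])

```text
time: 15.42
tool_pos: [459.7, 308.6, 272.9]
tcp_rot: [-89.8, 0.1, -90.1]
ft_force: [0.8, 0.4, 0.7]
finger_gap: 0.2
```

Emit:
arm_command(commands=[[0, [0, 0, 0], [0, 0, 0]], [0, [0, 0, 0], [0, 0, 0]]])

```text
time: 15.58
tool_pos: [461.3, 310.4, 269.6]
tcp_rot: [-90.0, 0.0, -90.0]
ft_force: [-0.2, -0.9, 0.6]
finger_gap: 0.4
```

Emit:
arm_command(commands=[[0, [0, 0.15, -1], [0, 0, 0]], [0, [0, 0, -1], [0, 0, 0]], [0, [0, 0, -0.9], [0, 0, 0]], [0, [0, 0, -0.2], [0, 0, 0]], [0, [0, 0, 0], [0, 0, 0]]])

```text
time: 16.0
tool_pos: [462.7, 308.8, 173.6]
tcp_rot: [-90.0, -0.1, -90.2]
ft_force: [1.2, -0.1, 0.5]
finger_gap: -0.1
```

Emit:
arm_command(commands=[[0, [0, 0, 0], [0, 0, 0]], [0, [0, 0, 0], [0, 0, 0]]])

```text
time: 16.17
tool_pos: [462.9, 307.0, 174.7]
tcp_rot: [-90.1, -0.2, -90.3]
ft_force: [0.2, -0.0, 0.2]
finger_gap: -0.2
```

Emit:
arm_command(commands=[[0, [0.1, 0.27, -0.25], [0, 0, 0]], [0, [0.3, 0, 0], [0, 0, 0]], [0, [0.3, 0, 0], [0, 0, 0]], [0, [0.3, 0, 0], [0, 0, 0]], [0, [0.4, 0, 0], [0, 0, 0]]])

```text
time: 16.58
tool_pos: [510.3, 317.8, 173.6]
tcp_rot: [-89.6, 0.1, -90.2]
ft_force: [-0.6, -0.5, 0.5]
finger_gap: 0.2
```

Emit:
arm_command(commands=[[0, [0.4, 0, 0], [0, 0, 0]], [0, [0.4, 0, 0], [0, 0, 0]], [0, [0.4, 0, 0], [0, 0, 0]]])

```text
time: 16.83
tool_pos: [551.7, 318.8, 176.2]
tcp_rot: [-89.3, 0.2, -90.2]
ft_force: [-0.4, -0.2, -0.4]
finger_gap: 0.1
```

Emit:
arm_command(commands=[[0, [0.4, 0, 0], [0, 0, 0]], [0, [0.4, 0, 0], [0, 0, 0]], [0, [0, 0, 0], [0, 0, 0]], [0, [0, 0, 0], [0, 0, 0]], [0, [0, 0, 0], [0, 0, 0]]])

```text
time: 17.25
tool_pos: [584.0, 319.1, 178.8]
tcp_rot: [-89.0, 0.3, -90.2]
ft_force: [-0.5, -0.2, 1.3]
finger_gap: 0.3
```

```bash
python3 - <<'E'
from h import *
S=snapshot('side');W=snapshot('wrist')
a=cv2.resize(S[160:360,180:360],(540,600),interpolation=cv2.INTER_CUBIC)
cv2.imwrite('pics/k1.png',np.hstack([a,np.vstack([cv2.resize(W,(260,195)),np.zeros((405,260,3),np.uint8)])]))
E
```

```text
(no output)
```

View pics/k1.png

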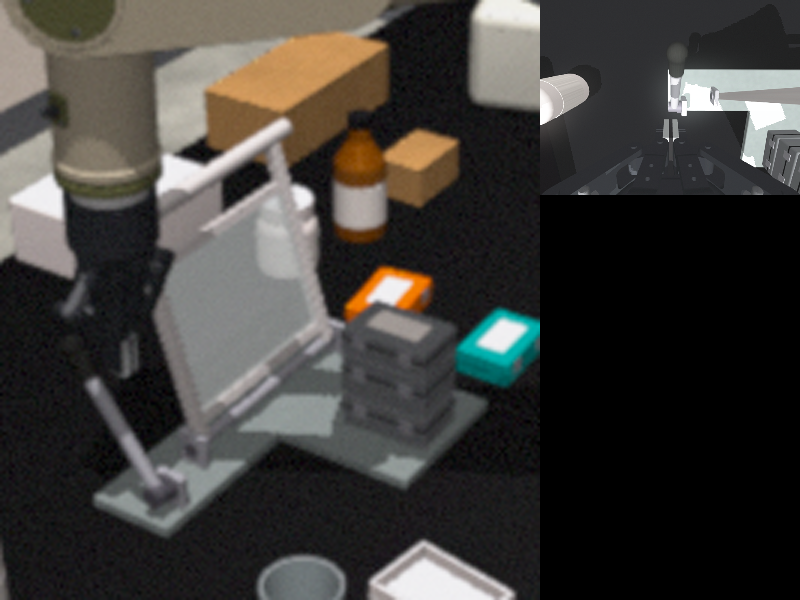

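Emit:
arm_command(commands=[[0, [0, 0, 1], [0, 0, 0]], [0, [0, 0, 1], [0, 0, 0]], [0, [0, 0, 1], [0, 0, 0]], [0, [0, 0, 1], [0, 0, 0]], [50, [0, 0, 1], [0, 0, 7]]])

```text
time: 17.77
tool_pos: [574.7, 317.3, 322.0]
tcp_rot: [-90.1, -0.2, -83.2]
ft_force: [0.5, 0.6, 0.1]
finger_gap: 10.8
```

Emit:
arm_command(commands=[[60, [0.2, -0.3, 0.2], [0, 0, 7]], [60, [0.2, -0.3, 0], [0, 0, 7]], [60, [0.2, -0.5, 0], [0, 0, 7]], [60, [0.2, -0.5, 0], [0, 0, 7]], [60, [0.2, -0.5, 0], [0, 0, 7]]])

```text
time: 18.18
tool_pos: [604.1, 258.6, 343.4]
tcp_rot: [-89.1, -0.1, -47.2]
ft_force: [0.1, 0.3, 0.7]
finger_gap: 51.2
```

Emit:
arm_command(commands=[[60, [0.2, -0.6, 0], [0, 0, 7]], [60, [0.2, -0.6, 0], [0, 0, 7]], [60, [0.2, -0.6, 0], [0, 0, 7]], [60, [0.2, -0.6, 0], [0, 0, 7]], [60, [0.2, -0.6, 0], [0, 0, 7]]])

```text
time: 18.6
tool_pos: [632.2, 166.9, 345.1]
tcp_rot: [-89.0, -0.1, -11.4]
ft_force: [0.1, -0.4, -0.1]
finger_gap: 51.4
```

Emit:
arm_command(commands=[[60, [0.3, -0.5, 0], [0, 3, 5]], [60, [0.3, -0.4, 0], [0, 3, 5]], [60, [0.3, -0.3, 0], [0, 4, 0]], [60, [0.2, -0.1, 0], [0, 4, 0]], [60, [0, 0, 0], [0, 2, 0]]])

```text
time: 19.02
tool_pos: [662.5, 123.0, 347.7]
tcp_rot: [-89.6, 16.4, -0.4]
ft_force: [-0.4, -0.2, -0.3]
finger_gap: 51.4
```

Emit:
arm_command(commands=[[60, [0, 0, 0], [0, 0, 0]], [60, [0, 0, 0], [0, 0, 0]]])

```text
time: 19.18
tool_pos: [663.1, 122.5, 345.0]
tcp_rot: [-89.6, 16.7, -0.5]
ft_force: [0.5, 0.9, 0.2]
finger_gap: 51.2
```

```bash
python3 - <<'E'
from h import *
s=sense();print(s['time'],s['tool_pos'],s['tcp_rot'])
R=Ro.from_euler('xyz',s['tcp_rot'],degrees=True).as_matrix();print(R.round(3))
W=snapshot('wrist');S=snapshot('scene')
cv2.imwrite('pics/g1.png',np.hstack([cv2.resize(W,(400,300)),cv2.resize(S[170:335,260:480],(400,300),interpolation=cv2.INTER_CUBIC)]))
f=np.array([560,126.2,0]);Rf=Ro.from_euler('z',-.8,degrees=True).as_matrix()
rail=lambda y:f+Rf@np.array([80.8,y,241.4])
print(rail(0),proj('wrist',[rail(y) for y in(-125,-60,0,60,125)],s).round(),proj('scene',[rail(-125),rail(125)]).round())
print('kicktip down',proj('scene',[f+Rf@np.array([150*np.sin(1.71),187,35+150*np.cos(1.71)])]))
E
```

```text
19.1833 [663.07951694 122.53804937 345.03752355] [-89.63625515  16.66782717  -0.47492624]
[[ 0.958 -0.287  0.01 ]
 [-0.008  0.009  1.   ]
 [-0.287 -0.958  0.006]]
[640.79212394 125.07185583 241.4       ] [[331. 404.]
 [332. 328.]
 [333. 246.]
 [335. 151.]
 [337.  30.]] [[351. 254.]
 [426. 201.]]
kicktip down [[447.30444756 273.35413701]]
```

View pics/g1.png

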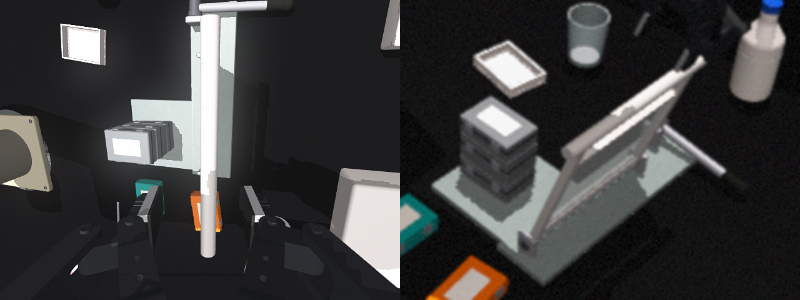

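Emit:
arm_command(commands=[[60, [-0.2, 0, -0.9], [0, 0, 0]], [60, [-0.2, 0, -0.8], [0, 0, 0]], [60, [-0.15, 0, -0.6], [0, 0, 0]], [60, [0, 0, -0.2], [0, 0, 0]], [60, [0, 0, 0], [0, 0, 0]]])

```text
time: 19.7
tool_pos: [643.7, 125.6, 275.2]
tcp_rot: [-89.6, 15.7, -0.2]
ft_force: [-0.4, 1.2, 0.1]
finger_gap: 51.2
```

Emit:
arm_command(commands=[[60, [0, 0, 0], [0, 0, 0]], [60, [0, 0, 0], [0, 0, 0]]])

```text
time: 19.87
tool_pos: [643.5, 126.3, 277.7]
tcp_rot: [-89.5, 15.5, -0.1]
ft_force: [0.0, -0.2, -0.1]
finger_gap: 51.5
```

Emit:
arm_command(commands=[[60, [0.2, 0, -0.3], [0, 0.5, 0]], [60, [-0.1, 0, -0.4], [0, 0, 0]], [60, [-0.1, 0, -0.3], [0, 0, 0]], [60, [0, 0, 0], [0, 0, 0]], [60, [0, 0, 0], [0, 0, 0]]])

```text
time: 20.28
tool_pos: [646.8, 127.0, 255.5]
tcp_rot: [-89.5, 15.3, -0.1]
ft_force: [0.5, 0.5, 0.5]
finger_gap: 51.2
```

Emit:
arm_command(commands=[[60, [-0.1, 0, -0.4], [0, 0.5, 0]], [60, [-0.07, 0, -0.1], [0, 0, 0]], [60, [0, 0, 0], [0, 0, 0]], [60, [0, 0, 0], [0, 0, 0]]])

```text
time: 20.62
tool_pos: [641.9, 127.0, 241.2]
tcp_rot: [-89.4, 15.7, -0.1]
ft_force: [0.1, 0.3, -0.8]
finger_gap: 51.4
```

Close gently on the rail.

Emit:
arm_command(commands=[[40, [-0.03, 0, 0], [0, 0, 0]], [25, [0, 0, 0], [0, 0, 0]], [5, [0, 0, 0], [0, 0, 0]], [5, [0, 0, 0], [0, 0, 0]], [5, [0, 0, 0], [0, 0, 0]]], force=40)

```text
time: 21.03
tool_pos: [640.6, 127.0, 241.9]
tcp_rot: [-89.5, 15.7, -0.1]
ft_force: [-1.4, 0.2, -1.8]
finger_gap: 16.6
```

Emit:
arm_command(commands=[[5, [0, 0, 0], [0, 0, 0]], [5, [0, 0, 0], [0, 0, 0]]])

```text
time: 21.2
tool_pos: [640.6, 127.0, 241.9]
tcp_rot: [-89.5, 15.7, -0.1]
ft_force: [-2.4, -0.2, -0.6]
finger_gap: 16.9
```

Emit:
arm_command(commands=[[5, [-0.2, 0, 0.05], [0, -1.6, 0]], [5, [-0.2, 0, 0.05], [0, -1.6, 0]], [5, [-0.2, 0, 0.05], [0, -1.6, 0]], [5, [-0.2, 0, 0.04], [0, -1.6, 0]], [5, [0, 0, 0], [0, 0, 0]]])

```text
time: 21.62
tool_pos: [617.0, 127.3, 247.3]
tcp_rot: [-89.4, 9.0, -0.1]
ft_force: [-0.7, 0.3, -2.2]
finger_gap: 16.4
```

Emit:
arm_command(commands=[[5, [-0.2, 0, 0.03], [0, -1.5, 0]], [5, [-0.2, 0, 0.02], [0, -1.5, 0]], [5, [-0.2, 0, 0.02], [0, -1.5, 0]], [5, [-0.2, 0, 0.01], [0, -1.5, 0]], [5, [0, 0, 0], [0, 0, 0]]])

```text
time: 22.03
tool_pos: [593.0, 127.4, 250.0]
tcp_rot: [-89.3, 2.8, -0.1]
ft_force: [-1.2, 0.4, -3.0]
finger_gap: 16.5
```

Emit:
arm_command(commands=[[5, [0, 0, 0], [0, 0, 0]], [5, [0, 0, 0], [0, 0, 0]]])

```text
time: 22.2
tool_pos: [593.1, 127.4, 250.0]
tcp_rot: [-89.3, 2.9, -0.1]
ft_force: [-0.0, -0.0, -1.8]
finger_gap: 16.5
```

Emit:
arm_command(commands=[[5, [-0.2, 0, 0.01], [0, -1.5, 0]], [5, [-0.2, 0, 0], [0, -1.5, 0]], [5, [0, 0, 0], [0, 0, 0]], [5, [0, 0, 0], [0, 0, 0]]])

```text
time: 22.53
tool_pos: [583.1, 127.5, 250.4]
tcp_rot: [-89.3, -0.0, -0.1]
ft_force: [-0.2, 0.5, -1.2]
finger_gap: 16.6
```

```bash
python3 - <<'E'
from h import *
s=sense();print(s['time'],s['tool_pos'],s['tcp_rot'],s['ft_force'])
W=snapshot('side');S=snapshot('scene')
cv2.imwrite('pics/u1.png',np.hstack([cv2.resize(W[160:360,180:360],(400,444),interpolation=cv2.INTER_CUBIC),cv2.resize(S[130:330,260:440],(400,444),interpolation=cv2.INTER_CUBIC)]))
f=np.array([560,126.2,0]);Rf=Ro.from_euler('z',-.8,degrees=True).as_matrix()
for lab,p in dict(back_r=[67,-130,12],front_r=[-157,-120,12],front_l=[-157,30,12],rail_r0=[20,-125,250],rail_l0=[20,125,250],hinge_r=[20,-100,30],).items():
    for n,x0,y0 in(('side',180,160),('scene',260,130)):
        q=proj(n,f+Rf@np.array(p))[0]; print(lab,n,((q-[x0,y0])*2.22+[0 if n=='side' else 400,0]).round())
E
```

```text
22.5333 [583.07053164 127.51226571 250.41041888] [-8.92694657e+01 -1.10688492e-02 -1.47799361e-01] [-0.16440137  0.5345147  -1.16654892]
back_r side [223. 242.]
back_r scene [573. 430.]
front_r side [357. 296.]
front_r scene [436. 312.]
front_l side [296. 355.]
front_l scene [529. 251.]
rail_r0 side [246.  99.]
rail_r0 scene [553. 235.]
rail_l0 side [122. 181.]
rail_l0 scene [722. 124.]
hinge_r side [238. 251.]
hinge_r scene [561. 378.]
```

View pics/u1.png

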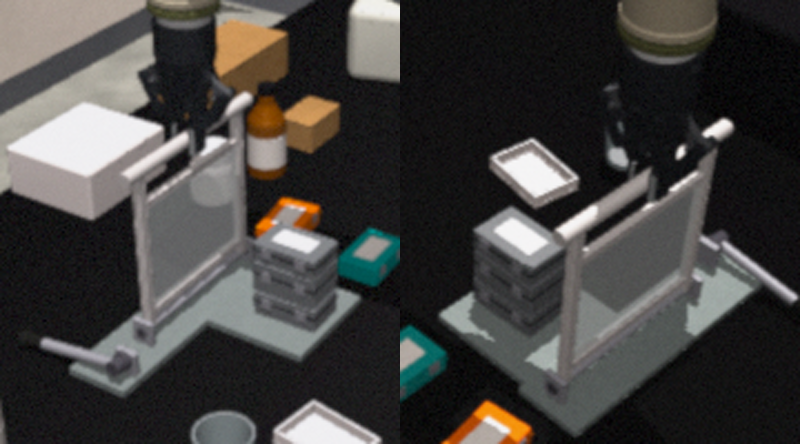

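Emit:
arm_command(commands=[[5, [-0.1, 0, 0], [0, 0, 0]], [5, [0, 0, 0], [0, 0, 0]], [5, [0, 0, 0], [0, 0, 0]]])

```text
time: 22.88
tool_pos: [581.4, 127.5, 250.4]
tcp_rot: [-89.3, 0.0, -0.2]
ft_force: [-0.7, 0.8, -1.2]
finger_gap: 16.4
```

Emit:
arm_command(commands=[[5, [0, 0, 0], [0, 0, 0]], [5, [0, 0, 0], [0, 0, 0]], [5, [0, 0, 0], [0, 0, 0]]])

```text
time: 23.13
tool_pos: [581.7, 127.6, 250.4]
tcp_rot: [-89.2, 0.1, -0.2]
ft_force: [-0.3, -0.1, -1.1]
finger_gap: 16.0
```

Emit:
arm_command(commands=[[5, [-0.07, 0, 0], [0, 0, 0]], [5, [0, 0, 0], [0, 0, 0]], [5, [0, 0, 0], [0, 0, 0]], [5, [0, 0, 0], [0, 0, 0]]])

```text
time: 23.47
tool_pos: [579.7, 127.5, 250.4]
tcp_rot: [-89.2, 0.0, -0.2]
ft_force: [-0.4, 0.0, -1.0]
finger_gap: 16.2
```

```bash
python3 - <<'E'
from bench import *
s=sense();print(s['time'],s['tool_pos'],s['ft_force'],s['finger_gap']);print(hand_in())
E
```

```text
23.4667 [579.74385575 127.5392836  250.41566654] [-0.35346652  0.04955584 -0.97630732] 16.20833572040556
the job is handed in; nothing more can be done
None
```

The job is done and handed in at 23.5 s, with the gripper still holding the shield upright by its top rail.

- **Cases:** I stacked the deep grey case and then the flat one on the base case. After placing, each measured within about 2 mm and 1° of the case below.
- **Kickstand:** I pushed it past vertical and it fell back by itself. In the scene picture its toe sits within about 2 px of where the fully-down position should put it.
- **Shield:** From the rail position and my estimate of the hinge line, it stands within about half a degree of upright.
- **Stand and bystanders:** The last pictures, taken just before the final few millimetres of the shield move, show the foot where I first measured it. I saw nothing else disturbed in them.
- **Forces:** The highest wrist force I read was about 7 N, mostly the weight of the cases.

No check failed. The finger gap read about 1 mm under the true size on the cases and 1 to 2 mm under on the rail. The grip on the rail held steady all the same.

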